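# Wind the jar clamp shut on a spice jar

### The arm

A 6-joint arm with a two-finger parallel gripper is mounted at the origin on a cart in front of the work surface, level with it; the furniture and walls round the work are solid. World frame = base frame: x ahead of the robot, y to its left, z up, the work surface at z = 0. Lengths are in m, angles in degrees, forces in N, time in s.
With the tool pointing down it reaches from about 0.35 to 0.875 m from the base axis. Payload 4.2 kg.
Tool frame: the origin (TCP) lies between the finger pads; the fingertips stand 8 mm ahead of it and the grasp point (between the pads) lies 11 mm behind it; z points along the fingers, y is the line along which they close (so a half turn about z gives the same grasp; the last joint's range is limited). The gripper opens to 87 mm and grips with 3 to 60 N. Pads are 19 mm wide; open, the fingers measure 117 mm over their backs; the gripper's body (75 mm by 190 mm) begins 51 mm behind the grasp point.
Start: joints at [-54.454, 22.042, 0.453, 0, -68.411, -14.817], TCP at [0.221, -0.585, 0.231] pointing down, gripper open.
Joint ranges: [-179.83, 179.83], [-69.29, 118.12], [-61.27, 80.66], [-181.25, 117.63], [-171.15, -9.14], [-177.46, 177.46]. Speed limits (degrees/s): [159.86, 159.86, 180, 180, 180, 180].

### API

Orientations are given as a 3x3 rotation matrix whose columns are the frame's x, y, z axes.
In Python, from station import sense, capture, camera_model, finish_job, find_in gives the robot as it stands. The module is installed in compiled form; this text tells all that it offers.
- The arm moves only by the tool arm_command, never from a script. Its argument "motion" is a list of rows, each a list of 7 numbers: the finger opening in mm, from 0 to 87, then the shift along the tool's x, y, z in mm, then the turn, a rotation vector about the tool's x, y, z in rad. In form: [[jaw, dx, dy, dz, rx, ry, rz], ...]. A call has 1 to 8 rows; each row shifts and turns the commanded pose from where the row before left it, along the tool's axes as they then stand; what a row does not reach is not made up. A row lasts 1/10 s, in which the tool goes at most 50 mm and 8.59 degrees, less where a joint would pass 70% of its speed; a pose out of reach is approached as far as the arm can. A call with a gripper value outside its range is refused whole. The fingers move at their own pace and stop on an object; the grip force is fixed at half the most. Time passes only in rows, so rows that do not move let the fingers close. It gives the time, the measured TCP pose, the force, the opening and the grip force at its end, in the units of the state.
- sense(): the state, without advancing time (a new reading comes with each control period).
- capture(name): name is "scene" or "top"; returns the picture (420x560x3 uint8, red, green, blue); there is no depth.
- camera_model(name): a dict with "fx", "fy", "cx", "cy" (pixels), "R" (3x3) and "t" (3): a world point X has camera coordinates R X + t. Camera axes: x right, y down, z forward; pixel columns grow to the right and rows downward; lengths in m; the calibration is good to about 2 mm. A picture is of the moment at which its call begins. camera_model takes no time and is no camera call.
- finish_job(): hands the job in; it is judged then, once.
Trained networks look in the newest picture that a camera, given by its name, has taken for a name from the list of things; names that differ only in an ending like _2 or _b are one class to them, and where a whole thing is asked for, a point or a joint stands for the part that bears it (a point fixed in the world has none). Each returns a list of dicts, best first, with "p" (0 to 1); they miss things now and then, are a little off and sometimes report something else, mostly with a low value. They report only what shows in the picture. A call takes as long as a camera call.
- find_in(target, camera): "location" ([row, column] in pixels, amid what is visible of it).
The state is a dict: "time_s": time; "joints": joint angles; "joint_velocities": joint speeds; "effort": joint torques, N m; "tcp_pos": TCP position; "ee_rot": TCP orientation; "wrist_force": force on the tool from outside, world axes, zero at the start; "moment": the same for the moment, N m; "gripper_width": opening from 0.0 (shut) to 1.0 (fully open); "gripper_force": force on a finger pad.
Only numpy, scipy, OpenCV 4.12 (cv2) and the standard library are available. Lean on these libraries where they do the work, as an engineer would, in place of code of your own. Each camera call takes 0.05 s, during which the arm holds its last target. There are 200 camera calls.

### The job

Stand the tall round spice jar upright in the jar clamp, between the sprung pad and the vee stop, and let go of it. Then turn the clamp's knob clockwise, following it as its carriage travels, until the pad has pushed the jar against the stop and holds it firmly but gently, with about 10 N (the pad pressed about a millimetre back on its springs), and let go of the knob. Leave the other things on the worktop where they stand.

Things in the scene. Friction and masses are not known exactly. Their poses are not given: they have to be found in the camera images.
- jar_mid (a point): Centre (52 mm above the underside) of the spice jar to clamp: upright closed round jar, 45 mm in diameter, 105 mm tall, 0.11 kg; its dark, straight-sided round lid, 45 mm across, is the top 21 mm. The tallest, round one of the three small seasoning containers standing together. Loose.
- clamp: Jar clamp, fixed to the worktop: white plate 270 x 110 mm, its top 14 mm above the worktop, with a grey carriage carrying an upright knob, and a steel vee stop at the other end. Origin at worktop level; x is level and points along the plate from the knob to the stop (the pad's closing direction), z up. Plate from x = -180 to +90 mm; pad and stop rise to 62 mm above the worktop.
- bay (a point): Point on top of the plate, on its centre line, to set the jar's underside on: clear of the pad (15 mm, carriage fully back as at the start) and of the stop (7 mm or more). Axes as the clamp's. The vee stop is screwed down at a place that varies and is not measured: a jar seated in it has its axis on the centre line, 7 to 21 mm beyond this point along x.
- knob_grip (a point): Centre of the knob, on its upright axis, 93 mm above the worktop: black ribbed cylinder, 38 mm in diameter, 34 mm tall (17 mm above and below this point), grippable from above at any angle; white pointer on top along its x axis. A round housing 50 mm wide ends 27 mm below this point. The knob travels with the carriage.
- knob (a joint): Knob angle, rad: 0 at the start (carriage fully back), grows clockwise seen from above, to 4.3. It takes about 0.25 N m to turn unloaded and stays where it is left. Each newton of clamping force adds 0.012 N m; a push on the knob along the clamp's x helps or hinders the carriage newton for newton.
- carriage (a joint): Carriage travel along the clamp's x, m: 0 at the start, 0.012 per radian of the knob, to 0.052. The knob's axis and the pad move with it; the pad's face is 75 mm ahead of the knob's axis. The pad is sprung on the carriage: it starts to give at 4 N, then sinks back 1 mm for each further 5 N (10 N at 1.2 mm), with a hard end at 5 mm.
- squat_jar: Bystander: spice jar with a squarish body, 47 mm wide, 97 mm tall; origin under its centre. Leave it alone.
- shaker: Bystander: glass shaker with a domed top, 44 mm wide, 90 mm tall; origin under its centre. Leave it alone.
- lemon: Bystander: lemon, 78 mm long. Leave it alone.
- mug: Bystander: mug, 92 mm wide, 93 mm tall. Leave it alone.

How it is judged:
By the outcome, as a careful person would: the job done as asked, in the order asked, and still so for the second after the job is handed in, with the robot touching nothing.
It also fails if it takes over 72 s, if anything falls off the work surface, if the arm or the gripper's body presses on something with over 40 N, if the wrist force passes 120 N, or if a joint passes its speed limit or range.

## Working session

There is one attempt and no reset: what is moved stays moved. The work goes in short steps, Python scripts to look and compute and a tool call to move; the robot and the scene stay as the last step left them, time stands still between calls to the robot, and variables do not carry over. Pictures are saved under pics/ and viewed, at most 10 in all, crops included, and the job is handed in when it is done.

Besides the shell and the picture viewer there is one more tool, called after "Call:" by a JSON object that holds its "op" and its "data", one argument or row to a line. arm_command: Moves the arm, as the interface text tells. Its arguments: {"type":"object","properties":{"motion":{"type":"array"}},"required":["motion"]}

```bash
mkdir -p pics
cat > h.py <<'E'
import numpy as np, cv2
from station import *
def ray(cam,rc):
    m=camera_model(cam);R=np.array(m["R"]);t=np.array(m["t"])
    d=R.T@np.array([(rc[1]-m["cx"])/m["fx"],(rc[0]-m["cy"])/m["fy"],1.])
    return -R.T@t,d/np.linalg.norm(d)
def atz(cam,rc,z):
    c,d=ray(cam,rc);return c+d*(z-c[2])/d[2]
def tri(obs):
    A=0;b=0
    for cam,rc in obs:
        c,d=ray(cam,rc);P=np.eye(3)-np.outer(d,d);A=A+P;b=b+P@c
    return np.linalg.solve(A,b)
def proj(cam,X):
    m=camera_model(cam);p=np.array(m["R"])@X+np.array(m["t"])
    return [m["fy"]*p[1]/p[2]+m["cy"],m["fx"]*p[0]/p[2]+m["cx"]]
def save(n,im):cv2.imwrite(f"pics/{n}.png",im[:,:,::-1])
E
python3 - <<'E'
from h import *
ims=[]
for c in("scene","top"):
    im=capture(c);save(c+"1",im)
    m=camera_model(c);print(c,m["fx"],-np.array(m["R"]).T@m["t"],np.array(m["R"])[2])
    for n in("jar_mid","clamp","knob_grip","bay","squat_jar","shaker","lemon","mug"):
        print(n,[(np.round(r["location"]),round(r["p"],2)) for r in find_in(n,c)][:3])
print(sense())
E
```

```text
scene 477.2024817024786 [-0.24874997 -0.84195956  0.76627178] [ 0.59449998  0.61360472 -0.51967204]
jar_mid [(array([192., 187.]), 0.6), (array([266., 444.]), 0.48)]
clamp [(array([253., 280.]), 0.61), (array([328., 384.]), 0.55)]
knob_grip [(array([224., 272.]), 0.59)]
bay []
squat_jar [(array([199., 225.]), 0.72)]
shaker [(array([212., 203.]), 0.64), (array([252., 281.]), 0.25)]
lemon [(array([221., 273.]), 0.61), (array([329., 384.]), 0.56)]
mug [(array([267., 444.]), 0.69)]
top 496.5523492328318 [ 0.30614239 -0.0449015   1.5577851 ] [ 0.15597478 -0.01378455 -0.98766485]
jar_mid [(array([232., 160.]), 0.68), (array([206., 185.]), 0.52)]
clamp [(array([224., 299.]), 0.74)]
knob_grip [(array([225., 272.]), 0.47)]
bay [(array([224., 296.]), 0.79)]
squat_jar [(array([206., 184.]), 0.84)]
shaker [(array([240., 198.]), 0.51)]
lemon [(array([248., 408.]), 0.62)]
mug [(array([178., 408.]), 0.75)]
{'time_s': 0.9, 'joints': array([-5.44551907e+01,  2.20397913e+01,  4.54161014e-01, -1.60670182e-03,
       -6.84120763e+01, -1.48143832e+01]), 'joint_velocities': array([ 0.01136738, -0.01948727,  0.065984  ,  0.07347184, -0.03054316,
       -0.01324922]), 'effort': array([-4.21748664e-04, -3.90455782e+01,  1.87622792e+01,  4.22414213e+00,
        1.55874219e-02, -1.12945028e-05]), 'tcp_pos': array([ 0.2212332 , -0.58451401,  0.23057633]), 'ee_rot': array([[-9.35259842e-01, -3.53961898e-01,  4.44868287e-05],
       [-3.53961899e-01,  9.35259843e-01, -1.74115393e-05],
       [-3.54437229e-05, -3.20309559e-05, -9.99999999e-01]]), 'wrist_force': array([ 0.41332736,  0.04616154, -0.37644869]), 'moment': array([ 0.00152139, -0.03586689,  0.04696517]), 'gripper_force': 0.0, 'gripper_width': 0.9994399179662011}
```

View pics/scene1.png

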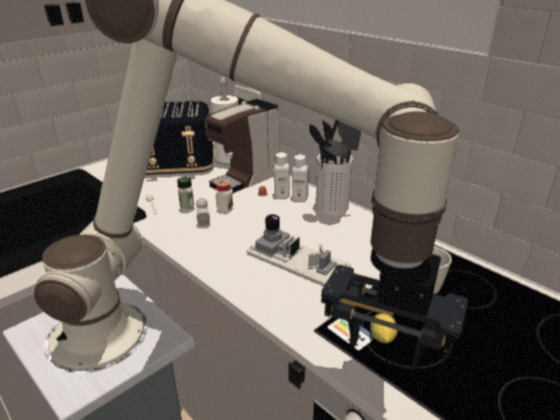

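View pics/top1.png

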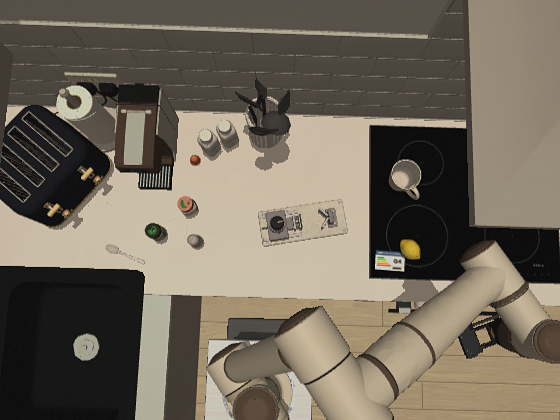

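The scene picture shows the green dark-lidded jar at about (row 192, col 185), the red squat jar at (197, 224), the shaker at (212, 203) and the clamp at (250, 290). In the top picture they are at (231, 155), (204, 187), (240, 195) and (224, 302). I'll zoom in next.

Run:
```python
from h import *
s=cv2.imread("pics/scene1.png");t=cv2.imread("pics/top1.png")
def crop(i,r,c,h,w,k):return cv2.resize(i[r:r+h,c:c+w],None,fx=k,fy=k,interpolation=cv2.INTER_CUBIC)
a=np.hstack([crop(s,165,165,75,100,4),crop(s,205,240,75,100,4)])
b=np.hstack([crop(t,190,130,75,100,4),crop(t,187,253,75,100,4)])
cv2.imwrite("pics/crops.png",np.vstack([a,b]))
```

```text
(no output)
```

View pics/crops.png

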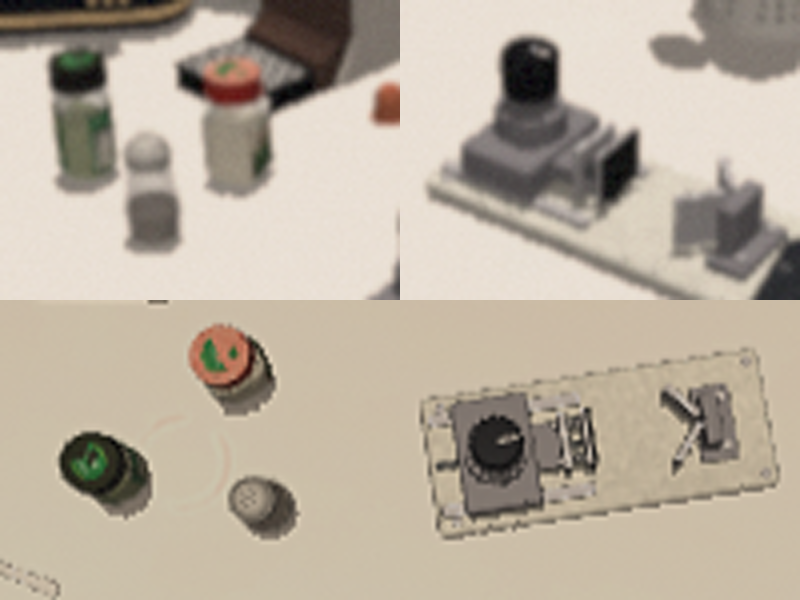

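Run:
```python
from h import *
np.set_printoptions(precision=4,suppress=True)
J=tri([("scene",[179.2,184.2]),("top",[230.5,152.8])]);print("lid",J, atz("top",[230.5,152.8],.105))
K=tri([("scene",[216.7,272.5]),("top",[222.5,277.3])]);print("knobtop",K,atz("top",[222.5,277.3],.110))
c=np.array([[421,398],[753,349],[779,486],[444,538]])
P=np.array([atz("top",[187+(y-300)/4,253+(x-400)/4],.014) for x,y in c]);print(P)
for i in range(4):print(np.linalg.norm(P[i]-P[(i+1)%4]))
ux=(P[1]+P[2]-P[0]-P[3]);ux/=np.linalg.norm(ux);uy=np.cross([0,0,1],ux)
ctr=P.mean(0);o=ctr+ux*.045;o[2]=0;print("ux",ux,np.degrees(np.arctan2(ux[1],ux[0])),"origin",o)
k=atz("top",[222.5,277.3],.110)-o;print("knob in clamp",k@ux,k@uy)
# stop arms
for n,(x,y) in dict(plusend=(662,392),minusend=(678,468),apex=(702,425)).items():
    q=atz("top",[187+(y-300)/4,253+(x-400)/4],.062)-o;print(n,q@ux,q@uy)
for n,(x,y) in dict(padtop=(594,412),padbot=(597,470)).items():
    q=atz("top",[187+(y-300)/4,253+(x-400)/4],.062)-o;print(n,q@ux,q@uy)
for n,rc,z in(("squat",[204,187],.08),("shaker",[239.5,194],.08)):print(n,atz("top",rc,z))
```

```text
lid [0.465  0.3225 0.1055] [0.4661 0.3219 0.105 ]
knobtop [ 0.4993 -0.0409  0.1106] [ 0.5006 -0.0419  0.11  ]
[[ 0.5465  0.0193  0.014 ]
 [ 0.5941 -0.2417  0.014 ]
 [ 0.4857 -0.2634  0.014 ]
 [ 0.4369 -0.0027  0.014 ]]
0.2653029825265725
0.11054444025904572
0.2651785285751947
0.11174257544098574
ux [ 0.1819 -0.9833  0.    ] -79.51866661209833 origin [ 0.524  -0.1664  0.    ]
knob in clamp -0.1266762553010465 -0.0003652379816876055
plusend 0.004611522469667701 0.025115189551358944
minusend 0.007094212197795899 -0.034372037934240325
apex 0.030630930364007724 -0.004596572816573479
padtop -0.04921446988864502 0.017679287266340934
padbot -0.05399449619089088 -0.02659252039684361
squat [0.5521 0.2315 0.08  ]
shaker [0.4458 0.2043 0.08  ]
```

Heights check out: the lid is at 105.5 mm (105 given) and the knob top at 110.6 mm (110 given). First I'll turn the tool so its x lies along the clamp x.

Call:
{"op": "arm_command", "data": {
  "motion": [
    [87,0,0,0,0,0,-0.145],
    [87,0,0,0,0,0,-0.145],
    [87,0,0,0,0,0,-0.145],
    [87,0,0,0,0,0,-0.145],
    [87,0,0,0,0,0,-0.145],
    [87,0,0,0,0,0,-0.145],
    [87,0,0,0,0,0,-0.145],
    [87,0,0,0,0,0,-0.145]
  ]
}}

```text
time_s: 1.7
tcp_pos: [0.2212, -0.5845, 0.2306]
ee_rot: [[-0.043, -0.999, 0.0], [-0.999, 0.043, -0.0], [0.0, -0.0, -1.0]]
wrist_force: [-0.3, 0.4, -0.7]
gripper_width: 0.998
gripper_force: 0.0
```

Call:
{"op": "arm_command", "data": {
  "motion": [
    [87,0,0,0,0,0,-0.116],
    [87,0,0,0,0,0,-0.116],
    [87,-38,-30,0,0,0,0],
    [87,-38,-30,0,0,0,0],
    [87,-38,-30,0,0,0,0],
    [87,-38,-30,0,0,0,0],
    [87,-38,-30,0,0,0,0],
    [87,-38,-30,0,0,0,0]
  ]
}}

```text
time_s: 2.5
tcp_pos: [0.3573, -0.3259, 0.2309]
ee_rot: [[0.182, -0.983, 0.001], [-0.983, -0.182, -0.0], [0.001, -0.001, -1.0]]
wrist_force: [0.8, 0.7, 0.2]
gripper_width: 0.996
gripper_force: 0.0
```

Call:
{"op": "arm_command", "data": {
  "motion": [
    [87,-38,-30,0,0,0,0],
    [87,-38,-30,0,0,0,0],
    [87,-38,-30,0,0,0,0],
    [87,-38,-30,0,0,0,0],
    [87,-45,-10,0,0,0,0],
    [87,-45,-10,0,0,0,0],
    [87,-45,-10,0,0,0,0],
    [87,-45,-10,0,0,0,0]
  ]
}}

```text
time_s: 3.3
tcp_pos: [0.4534, 0.0299, 0.231]
ee_rot: [[0.182, -0.983, 0.001], [-0.983, -0.182, 0.0], [-0.0, -0.001, -1.0]]
wrist_force: [0.6, -0.4, 0.2]
gripper_width: 1.001
gripper_force: 0.0
```

Call:
{"op": "arm_command", "data": {
  "motion": [
    [87,-47.5,-11,0,0,0,0],
    [87,-47.5,-11,0,0,0,0],
    [87,-47.5,-11,0,0,0,0],
    [87,-47.5,-11,0,0,0,0],
    [87,-47.5,-11,20,0,0,0],
    [87,-47.5,-10,20,0,0,0],
    [87,0,0,20,0,0,0],
    [87,0,0,0,0,0,0]
  ]
}}

```text
time_s: 4.1
tcp_pos: [0.4637, 0.3151, 0.1692]
ee_rot: [[0.183, -0.983, -0.005], [-0.983, -0.183, -0.005], [0.004, 0.006, -1.0]]
wrist_force: [0.4, -0.6, -0.2]
gripper_width: 1.0
gripper_force: 0.0
```

Run:
```python
from h import *
s=capture("scene");t=capture("top");S=sense();print(S["tcp_pos"],S["wrist_force"],S["moment"])
def crop(i,r,c,h,w,k):return cv2.resize(i[r:r+h,c:c+w],None,fx=k,fy=k,interpolation=cv2.INTER_CUBIC)
save("pre",np.hstack([crop(s,125,130,100,100,4),crop(t,180,110,100,100,4)]))
```

```text
[0.46560167 0.31493681 0.17273654] [-0.84764445 -0.51314861  0.22444457] [-0.02221205  0.08633488 -0.02681796]
```

View pics/pre.png

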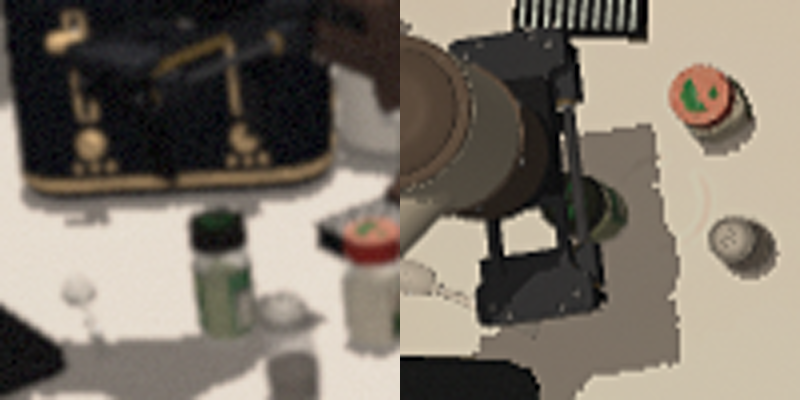

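The gripper sits above the green jar, about 7 mm short in y. The squat jar and shaker are clear. I'll correct, descend and grip.

Call:
{"op": "arm_command", "data": {
  "motion": [
    [87,-7,-1.5,0,0,0,0],
    [87,0,0,20,0,0,0],
    [87,0,0,20,0,0,0],
    [87,0,0,20,0,0,0],
    [87,0,0,20,0,0,0],
    [87,0,0,17,0,0,0],
    [87,0,0,0,0,0,0],
    [87,0,0,0,0,0,0]
  ]
}}

```text
time_s: 5.0
tcp_pos: [0.4666, 0.3227, 0.0769]
ee_rot: [[0.182, -0.983, 0.002], [-0.983, -0.182, 0.001], [-0.001, -0.002, -1.0]]
wrist_force: [0.8, 0.4, 0.0]
gripper_width: 1.001
gripper_force: 0.0
```

```bash
python3 -c "
from h import *
S=sense();print(S['tcp_pos'],S['wrist_force'],S['moment'])"
```

```text
[0.4666209  0.32274828 0.07686311] [0.80210988 0.39027868 0.04823193] [-0.00081456  0.1237909  -0.03350942]
```

Call:
{"op": "arm_command", "data": {
  "motion": [
    [30,0,0,0,0,0,0],
    [30,0,0,0,0,0,0],
    [30,0,0,0,0,0,0],
    [30,0,0,0,0,0,0],
    [30,0,0,0,0,0,0],
    [30,0,0,0,0,0,0],
    [30,0,0,0,0,0,0],
    [30,0,0,0,0,0,0]
  ]
}}

```text
time_s: 5.8
tcp_pos: [0.4657, 0.3225, 0.0755]
ee_rot: [[0.182, -0.983, -0.0], [-0.983, -0.182, -0.0], [0.0, 0.0, -1.0]]
wrist_force: [0.1, 0.9, -0.1]
gripper_width: 0.503
gripper_force: 30.1
```

Call:
{"op": "arm_command", "data": {
  "motion": [
    [30,0,0,-20,0,0,0],
    [30,0,0,-40,0,0,0],
    [30,0,0,-40,0,0,0],
    [30,0,0,-40,0,0,0],
    [30,0,0,-10,0,0,0],
    [30,20,1,0,0,0,0],
    [30,40,3,0,0,0,0],
    [30,40,3,0,0,0,0]
  ]
}}

```text
time_s: 6.6
tcp_pos: [0.4757, 0.2207, 0.2233]
ee_rot: [[0.183, -0.983, -0.004], [-0.983, -0.183, -0.002], [0.002, 0.004, -1.0]]
wrist_force: [0.9, -1.1, -0.9]
gripper_width: 0.501
gripper_force: 30.1
```

Call:
{"op": "arm_command", "data": {
  "motion": [
    [30,40,3,0,0,0,0],
    [30,40,3,0,0,0,0],
    [30,40,3,0,0,0,0],
    [30,40,3,0,0,0,0],
    [30,40,3,0,0,0,0],
    [30,40,3,0,0,0,0],
    [30,40,3,0,0,0,0],
    [30,40,3,0,0,0,0]
  ]
}}

```text
time_s: 7.4
tcp_pos: [0.5097, -0.0984, 0.2234]
ee_rot: [[0.181, -0.983, -0.004], [-0.983, -0.181, 0.0], [-0.001, 0.004, -1.0]]
wrist_force: [0.5, 0.5, -0.8]
gripper_width: 0.504
gripper_force: 30.1
```

Call:
{"op": "arm_command", "data": {
  "motion": [
    [30,36,2,0,0,0,0],
    [30,20,0,0,0,0,0],
    [30,0,0,0,0,0,0],
    [30,0,0,0,0,0,0],
    [30,0,0,0,0,0,0]
  ]
}}

```text
time_s: 7.9
tcp_pos: [0.519, -0.1511, 0.2246]
ee_rot: [[0.182, -0.983, -0.002], [-0.983, -0.182, 0.0], [-0.001, 0.002, -1.0]]
wrist_force: [0.1, -0.6, 0.7]
gripper_width: 0.507
gripper_force: 30.1
```

Run:
```python
from h import *
s=capture("scene");t=capture("top");S=sense();print(S["tcp_pos"],S["wrist_force"],S["moment"])
R=S["ee_rot"]
d=np.array([.5205,-.1521,.0915])-S["tcp_pos"];print("shift",1e3*R.T@d, R)
def crop(i,r,c,h,w,k):return cv2.resize(i[r:r+h,c:c+w],None,fx=k,fy=k,interpolation=cv2.INTER_CUBIC)
save("bay1",np.hstack([crop(s,170,220,100,133,3),crop(t,170,240,100,133,3)]))
```

```text
[ 0.51955165 -0.15077754  0.22522689] [-0.36722082 -0.80342106 -1.33450495] [ 0.01937042  0.06085141 -0.03244381]
shift [  1.52175278  -0.77394885 133.72589184] [[ 1.83252481e-01 -9.83065645e-01 -6.83204363e-04]
 [-9.83065817e-01 -1.83252677e-01  2.36997698e-04]
 [-3.58183324e-04  6.28204439e-04 -9.99999739e-01]]
```

View pics/bay1.png

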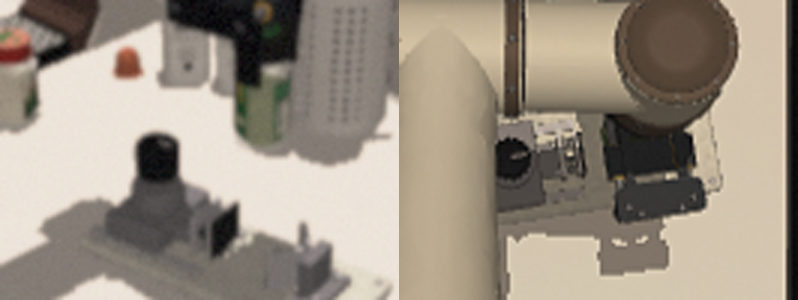

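The jar is held above the gap between pad and stop. The pad shows at (225, 225) in the left crop and the vee at (305, 265). Now I'll lower it.

Call:
{"op": "arm_command", "data": {
  "motion": [
    [30,1.5,-1,20,0,0,0],
    [30,0,0,25,0,0,0],
    [30,0,0,25,0,0,0],
    [30,0,0,25,0,0,0],
    [30,0,0,20,0,0,0],
    [30,0,0,10,0,0,0],
    [30,0,0,0,0,0,0],
    [30,0,0,0,0,0,0]
  ]
}}

```text
time_s: 8.8
tcp_pos: [0.5219, -0.1527, 0.1014]
ee_rot: [[0.183, -0.983, 0.001], [-0.983, -0.183, -0.0], [0.001, -0.001, -1.0]]
wrist_force: [0.8, 0.0, -0.7]
gripper_width: 0.506
gripper_force: 30.1
```

Run:
```python
from h import *
s=capture("scene");t=capture("top");S=sense();print(S["tcp_pos"],S["wrist_force"],S["moment"])
R=S["ee_rot"]
d=np.array([.5205,-.1521,.0905])-S["tcp_pos"];print("shift",1e3*R.T@d)
def crop(i,r,c,h,w,k):return cv2.resize(i[r:r+h,c:c+w],None,fx=k,fy=k,interpolation=cv2.INTER_CUBIC)
save("bay2",np.hstack([crop(s,205,240,90,100,4),crop(t,180,250,90,100,4)]))
```

```text
[ 0.52216721 -0.1528083   0.10183979] [-0.31380061  0.14987142 -0.65607998] [0.0251206  0.13853708 0.05548009]
shift [-1.00884122  1.53981409 11.33504876]
```

View pics/bay2.png

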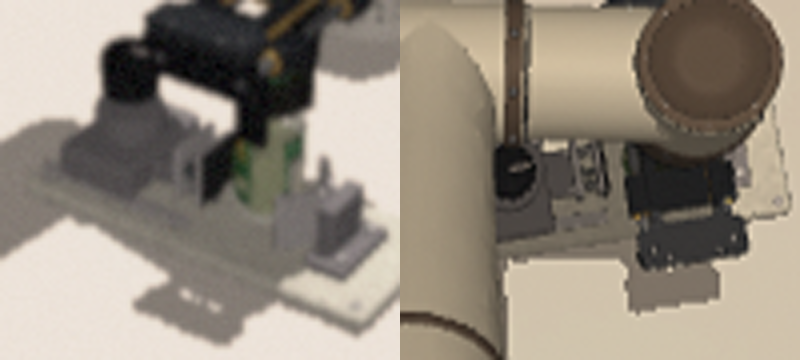

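The jar now hangs between the pad and the vee with clear gaps on both sides. I'll land it gently.

Call:
{"op": "arm_command", "data": {
  "motion": [
    [30,-0.5,1,4,0,0,0],
    [30,0,0,4,0,0,0],
    [30,0,0,0,0,0,0],
    [30,0,0,1,0,0,0],
    [30,0,0,1,0,0,0],
    [30,0,0,0,0,0,0]
  ]
}}

```text
time_s: 9.5
tcp_pos: [0.5201, -0.1527, 0.0904]
ee_rot: [[0.182, -0.983, -0.0], [-0.983, -0.182, -0.0], [-0.0, 0.0, -1.0]]
wrist_force: [-0.0, -0.0, -0.8]
gripper_width: 0.507
gripper_force: 30.1
```

Call:
{"op": "arm_command", "data": {
  "motion": [
    [30,0,0,1,0,0,0],
    [30,0,0,0,0,0,0]
  ]
}}

```text
time_s: 9.7
tcp_pos: [0.5202, -0.1526, 0.0895]
ee_rot: [[0.182, -0.983, 0.0], [-0.983, -0.182, -0.0], [0.0, -0.0, -1.0]]
wrist_force: [-0.2, -0.1, -0.5]
gripper_width: 0.506
gripper_force: 30.1
```

Call:
{"op": "arm_command", "data": {
  "motion": [
    [30,0,0,1,0,0,0],
    [30,0,0,0,0,0,0]
  ]
}}

```text
time_s: 9.9
tcp_pos: [0.5204, -0.1527, 0.0894]
ee_rot: [[0.183, -0.983, 0.0], [-0.983, -0.183, -0.0], [0.001, -0.0, -1.0]]
wrist_force: [-1.0, -0.8, 4.8]
gripper_width: 0.505
gripper_force: 30.2
```

Call:
{"op": "arm_command", "data": {
  "motion": [
    [60,0,0,0,0,0,0],
    [87,0,0,0,0,0,0],
    [87,0,0,0,0,0,0],
    [87,0,0,0,0,0,0],
    [87,0,0,-10,0,0,0],
    [87,0,0,-25,0,0,0],
    [87,0,0,-25,0,0,0],
    [87,0,0,-25,0,0,0]
  ]
}}

```text
time_s: 10.7
tcp_pos: [0.5201, -0.1527, 0.1751]
ee_rot: [[0.182, -0.983, 0.0], [-0.983, -0.182, -0.0], [0.0, -0.0, -1.0]]
wrist_force: [0.7, -0.9, -0.3]
gripper_width: 0.992
gripper_force: 0.0
```

Call:
{"op": "arm_command", "data": {
  "motion": [
    [87,-20,0,-20,0,0,0],
    [87,-40,0,0,0,0,0],
    [87,-33,0,0,0,0,0],
    [87,-20,0,0,0,0,0],
    [87,0,0,0,0,0,0],
    [87,0,0,0,0,0,0],
    [87,0,0,0,0,0,0]
  ]
}}

```text
time_s: 11.4
tcp_pos: [0.4997, -0.0421, 0.1938]
ee_rot: [[0.181, -0.983, 0.0], [-0.983, -0.181, -0.0], [0.0, -0.0, -1.0]]
wrist_force: [-0.2, 0.6, -0.3]
gripper_width: 1.005
gripper_force: 0.0
```

Run:
```python
from h import *
np.set_printoptions(precision=4,suppress=True)
s=capture("scene");t=capture("top");S=sense();print(S["tcp_pos"],S["wrist_force"],S["moment"],S["joints"])
R=S["ee_rot"]
d=np.array([.500,-.0415,.086])-S["tcp_pos"];print("shift",1e3*R.T@d)
def crop(i,r,c,h,w,k):return cv2.resize(i[r:r+h,c:c+w],None,fx=k,fy=k,interpolation=cv2.INTER_CUBIC)
save("placed",np.hstack([crop(s,205,240,90,100,4),crop(t,180,250,90,100,4)]))
```

```text
[ 0.4996 -0.0423  0.1935] [ 0.348  -0.9086 -0.0169] [ 0.0202  0.1085 -0.0031] [ 13.7527  11.8802 -19.7841   0.005  -58.3437  -3.3411]
shift [ -0.6844  -0.5068 107.5287]
```

View pics/placed.png

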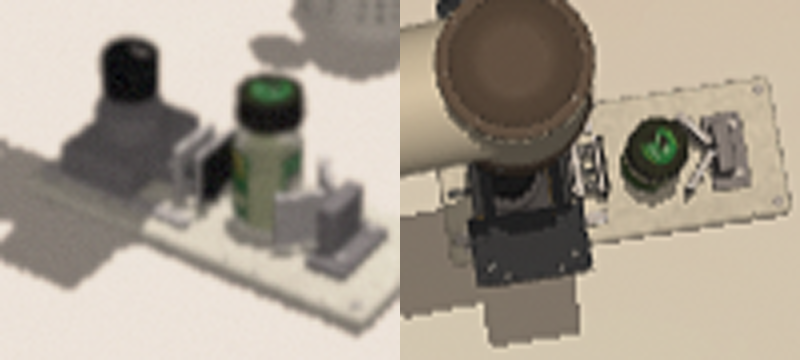

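The jar stands upright between pad and vee, released. Next I'll pre-rotate anticlockwise and descend onto the knob.

Call:
{"op": "arm_command", "data": {
  "motion": [
    [87,-0.5,-0.5,0,0,0,0],
    [87,0,0,0,0,0,-0.145],
    [87,0,0,0,0,0,-0.145],
    [87,0,0,0,0,0,-0.145],
    [87,0,0,0,0,0,-0.145],
    [87,0,0,0,0,0,-0.145],
    [87,0,0,0,0,0,-0.145],
    [87,0,0,0,0,0,-0.145]
  ]
}}

```text
time_s: 12.3
tcp_pos: [0.5, -0.0413, 0.1934]
ee_rot: [[0.933, -0.359, -0.0], [-0.359, -0.933, -0.0], [-0.0, 0.0, -1.0]]
wrist_force: [-0.4, 0.4, -0.3]
gripper_width: 1.0
gripper_force: 0.0
```

Call:
{"op": "arm_command", "data": {
  "motion": [
    [87,0,0,20,0,0,-0.145],
    [87,0,0,25,0,0,0],
    [87,0,0,25,0,0,0],
    [87,0,0,20,0,0,0],
    [87,0,0,10,0,0,0],
    [87,0,0,7,0,0,0],
    [87,0,0,0,0,0,0],
    [87,0,0,0,0,0,0]
  ]
}}

```text
time_s: 13.1
tcp_pos: [0.5006, -0.0409, 0.0872]
ee_rot: [[0.974, -0.226, 0.001], [-0.226, -0.974, 0.0], [0.001, -0.0, -1.0]]
wrist_force: [0.2, -0.1, 1.6]
gripper_width: 0.999
gripper_force: 0.0
```

Run:
```python
from h import *
np.set_printoptions(precision=4,suppress=True)
S=sense();print(S["tcp_pos"],S["wrist_force"],S["moment"],S["joints"],S["ee_rot"])
R=S["ee_rot"]
d=np.array([.500,-.0415,.085])-S["tcp_pos"];print("shift",1e3*R.T@d)
```

```text
[ 0.5006 -0.0409  0.0872] [ 0.191  -0.0803  1.5819] [-0.0162  0.1224  0.0389] [ 13.8884  19.3701 -27.5086   0.0204 -43.0376  63.0494] [[ 0.9742 -0.2258  0.0015]
 [-0.2258 -0.9742  0.0001]
 [ 0.0014 -0.0004 -1.    ]]
shift [-0.4637  0.7172  2.2253]
```

Call:
{"op": "arm_command", "data": {
  "motion": [
    [87,0,0,0,0,0,0],
    [25,0,0,0,0,0,0],
    [25,0,0,0,0,0,0],
    [25,0,0,0,0,0,0],
    [25,0,0,0,0,0,0],
    [25,0,0,0,0,0,0],
    [25,0,0,0,0,0,0],
    [25,0,0,0,0,0,0]
  ]
}}

```text
time_s: 13.9
tcp_pos: [0.5005, -0.0398, 0.0865]
ee_rot: [[0.974, -0.226, 0.002], [-0.226, -0.974, 0.002], [0.001, -0.002, -1.0]]
wrist_force: [-0.2, 15.6, -0.7]
gripper_width: 0.449
gripper_force: 7.8
```

```bash
cat > r.py <<'E'
from h import *
np.set_printoptions(precision=4,suppress=True)
ux=np.array([.182,-.9833,0]);uy=np.array([.9833,.182,0])
S=sense();R=S["ee_rot"];F=S["wrist_force"]
psi=np.arctan2(R[1,1],R[0,1])
p=S["tcp_pos"]-np.array([.5,-.0415,0])
print("t",S["time_s"],"x,y mm",1e3*p@ux,1e3*p@uy,"z",S["tcp_pos"][2],"Fx,Fy,Fz",F@ux,F@uy,F[2],"M",S["moment"],"head",np.degrees(psi),"J6",S["joints"][5],"ux in tool",R.T@ux,"w",S["gripper_width"]*87,S["gripper_force"])
E
python3 r.py
```

```text
t 13.9 x,y mm -1.5414775310283229 0.783147789594106 z 0.08645414807018843 Fx,Fy,Fz -15.3380473547783 2.6301791374446233 -0.7215391687059247 M [4.6824 0.1041 0.0941] head -103.09089419477311 J6 63.05824444308997 ux in tool [ 0.4     0.9165 -0.0017] w 39.063528780141155 7.844233866780996
```

Call:
{"op": "arm_command", "data": {
  "motion": [
    [25,-0.4,-0.9,0,0,0,0],
    [25,0,0,0,0,0,0],
    [25,0,0,0,0,0,0]
  ]
}}

```text
time_s: 14.2
tcp_pos: [0.5007, -0.039, 0.0865]
ee_rot: [[0.974, -0.226, 0.002], [-0.226, -0.974, 0.001], [0.002, -0.002, -1.0]]
wrist_force: [1.6, 5.3, -2.5]
gripper_width: 0.425
gripper_force: 30.0
```

```bash
python3 r.py
```

```text
t 14.2 x,y mm -2.309903087186965 1.1450750988774412 z 0.08648101154498002 Fx,Fy,Fz -4.9216000412570535 2.5336044893926712 -2.45429218525604 M [ 1.5558 -0.4725 -0.0132] head -103.0404777473812 J6 62.93655048245104 ux in tool [ 0.3992  0.9169 -0.0009] w 36.949236948965435 29.99759770464152
```

Call:
{"op": "arm_command", "data": {
  "motion": [
    [25,-0.35,-0.3,0,0,0,0],
    [25,0.53,1.07,0,0,0,0.1],
    [25,0.64,1.02,0,0,0,0.1],
    [25,0.74,0.95,0,0,0,0.1],
    [25,0.83,0.87,0,0,0,0.1]
  ]
}}

```text
time_s: 14.7
tcp_pos: [0.5017, -0.0434, 0.0865]
ee_rot: [[0.807, -0.59, 0.002], [-0.59, -0.807, 0.001], [0.001, -0.002, -1.0]]
wrist_force: [3.0, 6.0, -3.5]
gripper_width: 0.433
gripper_force: 30.0
```

```bash
python3 r.py
```

```text
t 14.7 x,y mm 2.2148485419175046 1.3175565511393776 z 0.08648536108580933 Fx,Fy,Fz -5.3669470597688855 4.090687989035813 -3.54782798249619 M [ 1.6567 -0.6756  0.1583] head -126.14894902398927 J6 40.34856492133704 ux in tool [ 0.727   0.6866 -0.0007] w 37.65853573181767 29.99297090806067
```

Call:
{"op": "arm_command", "data": {
  "motion": [
    [25,0,0,0,0,0,0],
    [25,0,0,0,0,0,0]
  ]
}}

```text
time_s: 14.9
tcp_pos: [0.5017, -0.0435, 0.0865]
ee_rot: [[0.809, -0.588, 0.003], [-0.588, -0.809, 0.001], [0.001, -0.003, -1.0]]
wrist_force: [2.1, 5.5, -3.0]
gripper_width: 0.429
gripper_force: 30.0
```

```bash
python3 r.py
```

```text
t 14.9 x,y mm 2.2686417351318826 1.3496776340413668 z 0.0865067101704804 Fx,Fy,Fz -4.994387535516575 3.025581982213549 -3.0389904879060086 M [ 1.3503 -0.7291 -0.2863] head -126.04430124144052 J6 40.48252063253558 ux in tool [ 0.7257  0.688  -0.0009] w 37.32241427073023 29.998548422008753
```

Call:
{"op": "arm_command", "data": {
  "motion": [
    [25,0.8,1.0,0,0,0,0.14],
    [25,1.43,0.88,0,0,0,0.14],
    [25,1.54,0.67,0,0,0,0.14],
    [25,1.62,0.45,0,0,0,0.14],
    [25,1.67,0.22,0,0,0,0.14],
    [25,1.68,-0.02,0,0,0,0.14],
    [25,1.66,-0.25,0,0,0,0.14],
    [25,1.61,-0.48,0,0,0,0.14]
  ]
}}

```text
time_s: 15.7
tcp_pos: [0.505, -0.0563, 0.0865]
ee_rot: [[-0.181, -0.984, 0.003], [-0.984, 0.181, 0.001], [-0.001, -0.003, -1.0]]
wrist_force: [3.8, 4.2, -2.9]
gripper_width: 0.43
gripper_force: 30.0
```

```bash
python3 r.py
```

```text
t 15.7 x,y mm 15.455422111314846 2.220216373033963 z 0.08648878476005421 Fx,Fy,Fz -3.403469348090205 4.521591973458043 -2.909250893398549 M [ 1.3211 -0.9639  0.2604] head 169.5995876220294 J6 -22.35204889720646 ux in tool [ 0.9343 -0.3565 -0.0003] w 37.42655996556264 29.99081487301737
```

Call:
{"op": "arm_command", "data": {
  "motion": [
    [25,0,0,0,0,0,0],
    [25,0,0,0,0,0,0]
  ]
}}

```text
time_s: 15.9
tcp_pos: [0.505, -0.0564, 0.0865]
ee_rot: [[-0.177, -0.984, 0.003], [-0.984, 0.177, 0.001], [-0.002, -0.003, -1.0]]
wrist_force: [4.0, 3.9, -4.0]
gripper_width: 0.427
gripper_force: 30.0
```

Run:
```python
import r
from h import *
s=capture("scene");t=capture("top")
def crop(i,r,c,h,w,k):return cv2.resize(i[r:r+h,c:c+w],None,fx=k,fy=k,interpolation=cv2.INTER_CUBIC)
save("turn1",np.hstack([crop(s,205,260,75,75,5),crop(t,185,280,75,75,5)]))
```

```text
t 15.9 x,y mm 15.520533182320246 2.249210709726594 z 0.08652691550194283 Fx,Fy,Fz -3.0846192227938625 4.628381658137433 -4.022856120018242 M [ 1.0958 -1.0659 -0.2886] head 169.78773797509933 J6 -22.129146805106576 ux in tool [ 0.9355 -0.3534 -0.0005] w 37.14968526721034 29.998613018542528
```

View pics/turn1.png

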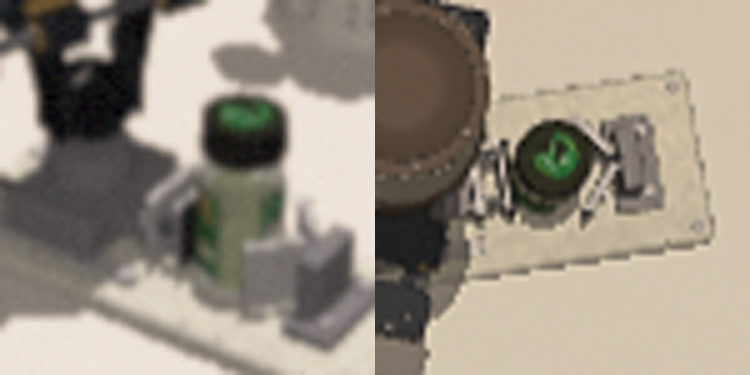

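The pad is close to or touching the jar, and the jar is still a few mm short of the vee. I'll continue in small steps and watch the turning moment.

Call:
{"op": "arm_command", "data": {
  "motion": [
    [25,0.48,0.12,0,0,0,0.05],
    [25,0.54,-0.25,0,0,0,0.05]
  ]
}}

```text
time_s: 16.2
tcp_pos: [0.5053, -0.0574, 0.0865]
ee_rot: [[-0.274, -0.962, 0.004], [-0.962, 0.274, 0.001], [-0.002, -0.003, -1.0]]
wrist_force: [4.4, 3.7, -6.0]
gripper_width: 0.427
gripper_force: 30.0
```

```bash
python3 r.py
```

```text
t 16.2 x,y mm 16.614239886723176 2.276033499267279 z 0.08652341600212311 Fx,Fy,Fz -2.7896540033804835 5.003948016366224 -6.007380637915829 M [ 0.9727 -1.2712  0.2094] head 164.09040687402697 J6 -27.753944197956855 ux in tool [ 0.8957 -0.4446  0.    ] w 37.17673792138974 29.997694599442184
```

Call:
{"op": "arm_command", "data": {
  "motion": [
    [25,0.53,-0.28,0,0,0,0.05],
    [25,0.52,-0.31,0,0,0,0.05]
  ]
}}

```text
time_s: 16.4
tcp_pos: [0.5056, -0.0586, 0.0865]
ee_rot: [[-0.369, -0.93, 0.004], [-0.93, 0.369, 0.001], [-0.002, -0.003, -1.0]]
wrist_force: [5.6, 3.6, -5.0]
gripper_width: 0.428
gripper_force: 30.0
```

```bash
python3 r.py
```

```text
t 16.4 x,y mm 17.84091364217378 2.3699384349312083 z 0.08654145524977283 Fx,Fy,Fz -2.5294098515697727 6.195896259922054 -4.996669995111565 M [ 0.9796 -1.3151  0.2099] head 158.36140245488852 J6 -33.34018096171748 ux in tool [ 0.8469 -0.5318  0.0001] w 37.25282009409182 29.99759011901915
```

Call:
{"op": "arm_command", "data": {
  "motion": [
    [25,0.5,-0.33,0,0,0,0.05],
    [25,0.48,-0.36,0,0,0,0.05]
  ]
}}

```text
time_s: 16.6
tcp_pos: [0.5059, -0.0598, 0.0865]
ee_rot: [[-0.46, -0.888, 0.004], [-0.888, 0.46, 0.001], [-0.002, -0.003, -1.0]]
wrist_force: [5.1, 2.4, -5.1]
gripper_width: 0.426
gripper_force: 30.0
```

```bash
python3 r.py
```

```text
t 16.6 x,y mm 19.093213755336226 2.4359495198724153 z 0.08651737082465287 Fx,Fy,Fz -1.4494998195678948 5.486476685928109 -5.134211623626047 M [ 0.9147 -1.3574  0.137 ] head 152.63314718360792 J6 -38.92763594725708 ux in tool [ 0.7896 -0.6136  0.0002] w 37.07526401245661 29.997860281728208
```

Call:
{"op": "arm_command", "data": {
  "motion": [
    [25,0.46,-0.38,0,0,0,0.05],
    [25,0.44,-0.4,0,0,0,0.05]
  ]
}}

```text
time_s: 16.8
tcp_pos: [0.5061, -0.061, 0.0865]
ee_rot: [[-0.546, -0.838, 0.004], [-0.838, 0.546, 0.0], [-0.003, -0.003, -1.0]]
wrist_force: [5.5, 2.3, -5.9]
gripper_width: 0.429
gripper_force: 30.0
```

```bash
python3 r.py
```

```text
t 16.8 x,y mm 20.33113101002406 2.490870187574599 z 0.08652111826692824 Fx,Fy,Fz -1.2756132614227573 5.827969003043153 -5.9416107787828825 M [ 0.8361 -1.4186  0.2313] head 146.9040184095785 J6 -44.51558634754824 ux in tool [ 0.7244 -0.6894  0.0002] w 37.34791244446621 29.99749726150185
```

```bash
cat > trk.py <<'E'
import sys,os
from h import *
ux=np.array([.182,-.9833,0]);J=np.array([.522,-.162,.1])
import r
def mean(c,n=4):return np.mean([cv2.cvtColor(capture(c),cv2.COLOR_RGB2GRAY).astype(np.float32) for _ in range(n)],0)
out=[]
for c in("scene","top"):
    g=mean(c);f=f"ref_{c}.npy"
    if not os.path.exists(f):np.save(f,g)
    a=np.load(f)
    p=np.array(proj(c,J));q=np.array(proj(c,J+.01*ux));d=(q-p)/10
    cy,cx=p.astype(int);h,w=(7,10) if c=="scene" else (9,9)
    if c=="scene":cy-=0
    T=a[cy-h:cy+h+1,cx-w:cx+w+1]
    W=np.eye(2,3,dtype=np.float32);W[0,2]=cx-w;W[1,2]=cy-h
    try:
        cc,W=cv2.findTransformECC(T,g,W,cv2.MOTION_TRANSLATION,(3,200,1e-5),None,1)
        s=np.array([W[1,2]-cy+h,W[0,2]-cx+w]);out.append((c,round(float(s@d/(d@d)),2),np.round(s,2),round(cc,3)))
    except cv2.error as e:out.append((c,"fail"))
print("jar shift mm",out)
E
python3 trk.py
```

```text
t 16.8 x,y mm 20.33113101002406 2.490870187574599 z 0.08652111826692824 Fx,Fy,Fz -1.2756132614227573 5.827969003043153 -5.9416107787828825 M [ 0.8361 -1.4186  0.2313] head 146.9040184095785 J6 -44.51558634754824 ux in tool [ 0.7244 -0.6894  0.0002] w 37.34791244446621 29.99749726150185
jar shift mm [('scene', 0.0, array([0., 0.]), 1.0), ('top', 0.0, array([0., 0.]), 1.0)]
```

Call:
{"op": "arm_command", "data": {
  "motion": [
    [25,0.7,-0.13,0.3,0,0,0.05],
    [25,0.4,-0.44,0,0,0,0.05]
  ]
}}

```text
time_s: 17.4
tcp_pos: [0.5064, -0.0622, 0.0865]
ee_rot: [[-0.627, -0.779, 0.005], [-0.779, 0.627, 0.0], [-0.003, -0.004, -1.0]]
wrist_force: [5.3, 2.3, -5.1]
gripper_width: 0.429
gripper_force: 30.0
```

```bash
python3 trk.py
```

```text
t 17.4 x,y mm 21.571604112567975 2.541166003102067 z 0.08649088465632451 Fx,Fy,Fz -1.3284602365712497 5.6705422460216806 -5.0798386558271575 M [ 0.8479 -1.4843  0.2313] head 141.18952318469053 J6 -50.10317079779186 ux in tool [ 0.6521 -0.7581  0.0004] w 37.28162890844573 29.998000916093588
jar shift mm [('scene', 1.29, array([0.12, 0.44]), 0.998), ('top', 0.94, array([-0.08,  0.31]), 0.957)]
```

Call:
{"op": "arm_command", "data": {
  "motion": [
    [25,0.38,-0.46,0,0,0,0.05],
    [25,0.36,-0.48,0,0,0,0.05]
  ]
}}

```text
time_s: 18.0
tcp_pos: [0.5067, -0.0635, 0.0865]
ee_rot: [[-0.701, -0.713, 0.005], [-0.713, 0.701, 0.0], [-0.004, -0.003, -1.0]]
wrist_force: [5.2, 3.2, -4.8]
gripper_width: 0.429
gripper_force: 30.0
```

```bash
python3 trk.py
```

```text
t 18.0 x,y mm 22.83462717350502 2.6325880207083734 z 0.08653696182392227 Fx,Fy,Fz -2.2104005666890325 5.7012922708161105 -4.793887912255503 M [ 0.8178 -1.5311  0.2855] head 135.45991682879833 J6 -55.69055219462989 ux in tool [ 0.5732 -0.8194  0.0005] w 37.32512205739505 29.997921693138778
jar shift mm [('scene', 2.35, array([0.25, 0.8 ]), 0.999), ('top', 1.93, array([0.02, 0.66]), 0.794)]
```

Call:
{"op": "arm_command", "data": {
  "motion": [
    [25,-0.08,-0.79,0.3,0,0,0.05],
    [25,0.31,-0.52,0,0,0,0.05]
  ]
}}

```text
time_s: 18.6
tcp_pos: [0.507, -0.0647, 0.0865]
ee_rot: [[-0.769, -0.639, 0.004], [-0.639, 0.769, 0.0], [-0.003, -0.003, -1.0]]
wrist_force: [4.1, 1.5, -2.2]
gripper_width: 0.433
gripper_force: 30.0
```

```bash
python3 trk.py
```

```text
t 18.6 x,y mm 24.093406398049172 2.7100100808255108 z 0.08649221407709264 Fx,Fy,Fz -0.682971309304741 4.3304241951542055 -2.2028557791755254 M [ 0.7163 -1.047   0.2601] head 129.73506005736573 J6 -61.27624337993779 ux in tool [ 0.4886 -0.8725  0.0006] w 37.69312339485735 29.99659517314285
jar shift mm [('scene', 3.69, array([0.38, 1.26]), 0.998), ('top', 2.91, array([-0.33,  0.94]), 0.698)]
```

Call:
{"op": "arm_command", "data": {
  "motion": [
    [25,0.28,-0.53,0,0,0,0.05],
    [25,0.25,-0.54,0,0,0,0.05]
  ]
}}

```text
time_s: 19.2
tcp_pos: [0.5073, -0.0659, 0.0865]
ee_rot: [[-0.828, -0.56, 0.004], [-0.56, 0.828, 0.0], [-0.004, -0.002, -1.0]]
wrist_force: [5.7, 2.6, -3.2]
gripper_width: 0.428
gripper_force: 30.0
```

```bash
python3 trk.py
```

```text
t 19.2 x,y mm 25.352269508428165 2.7174945699749653 z 0.08649907747356014 Fx,Fy,Fz -1.484347218595416 6.111631000194853 -3.2258508997103146 M [ 0.6095 -1.4715  0.2119] head 124.06034850619278 J6 -66.80624646467339 ux in tool [ 0.3999 -0.9165  0.0007] w 37.2723057802731 29.996159384027123
jar shift mm [('scene', 4.75, array([0.54, 1.6 ]), 0.995), ('top', 3.93, array([-0.39,  1.27]), 0.655)]
```

Call:
{"op": "arm_command", "data": {
  "motion": [
    [25,0.23,-0.56,0,0,0,0.05],
    [25,0.2,-0.57,0,0,0,0.05]
  ]
}}

```text
time_s: 19.8
tcp_pos: [0.5075, -0.0672, 0.0865]
ee_rot: [[-0.88, -0.475, 0.004], [-0.475, 0.88, 0.0], [-0.004, -0.002, -1.0]]
wrist_force: [4.8, 1.9, -2.6]
gripper_width: 0.427
gripper_force: 30.0
```

```bash
python3 trk.py
```

```text
t 19.8 x,y mm 26.612156949890736 2.7458620452714135 z 0.08647779925515295 Fx,Fy,Fz -0.9938328109147527 5.0288839338029305 -2.576325709876323 M [ 0.501  -1.4753  0.2545] head 118.33540080202283 J6 -72.3883872805128 ux in tool [ 0.3065 -0.9519  0.0008] w 37.17699831139218 29.995925640687346
jar shift mm [('scene', 5.95, array([0.66, 2.01]), 0.992), ('top', 4.73, array([-0.51,  1.53]), 0.629)]
```

Call:
{"op": "arm_command", "data": {
  "motion": [
    [25,0.17,-0.57,0,0,0,0.05],
    [25,0.14,-0.58,0,0,0,0.05]
  ]
}}

```text
time_s: 20.4
tcp_pos: [0.5078, -0.0684, 0.0865]
ee_rot: [[-0.923, -0.385, 0.004], [-0.385, 0.923, -0.0], [-0.004, -0.002, -1.0]]
wrist_force: [4.7, 1.4, -2.6]
gripper_width: 0.428
gripper_force: 30.0
```

```bash
python3 trk.py
```

```text
t 20.4 x,y mm 27.82900686400997 2.792292176773627 z 0.08648908247140653 Fx,Fy,Fz -0.5405911689584253 4.861391485729805 -2.640757616322556 M [ 0.5762 -1.4694  0.2963] head 112.62522095192601 J6 -77.9639806374873 ux in tool [ 0.2103 -0.9776  0.0009] w 37.24895982646877 29.995228573679924
jar shift mm [('scene', 6.27, array([0.67, 2.12]), 0.991), ('top', 4.65, array([-0.61,  1.49]), 0.615)]
```

The jar has stopped moving, so it is seated, and the pad is about 0.9 mm back. I'll make one more small increment and measure again.

```bash
python3 trk.py|tail -1; python3 trk.py|tail -1
```

```text
jar shift mm [('scene', 6.34, array([0.68, 2.15]), 0.991), ('top', 4.65, array([-0.62,  1.48]), 0.614)]
jar shift mm [('scene', 6.36, array([0.68, 2.15]), 0.991), ('top', 4.65, array([-0.61,  1.49]), 0.614)]
```

Call:
{"op": "arm_command", "data": {
  "motion": [
    [25,0.03,-0.24,0,0,0,0.02]
  ]
}}

```text
time_s: 21.7
tcp_pos: [0.5078, -0.0686, 0.0865]
ee_rot: [[-0.93, -0.367, 0.004], [-0.367, 0.93, -0.0], [-0.004, -0.002, -1.0]]
wrist_force: [5.3, 2.2, -2.8]
gripper_width: 0.43
gripper_force: 30.0
```

```bash
python3 trk.py; python3 trk.py|tail -1
```

```text
t 21.7 x,y mm 28.05074684776871 2.775852896974421 z 0.08647094053269415 Fx,Fy,Fz -1.1642874011022282 5.585240221356743 -2.770431492700386 M [ 0.5913 -1.4377  0.3694] head 111.55598922229024 J6 -78.99969563809262 ux in tool [ 0.192  -0.9814  0.0008] w 37.41643317584338 29.99615211971104
jar shift mm [('scene', 6.33, array([0.67, 2.15]), 0.991), ('top', 4.66, array([-0.59,  1.49]), 0.621)]
jar shift mm [('scene', 6.31, array([0.67, 2.14]), 0.991), ('top', 4.63, array([-0.61,  1.48]), 0.62)]
```

Call:
{"op": "arm_command", "data": {
  "motion": [
    [25,0.02,-0.12,0,0,0,0.01],
    [25,0,0,0,0,0,0]
  ]
}}

```text
time_s: 22.7
tcp_pos: [0.5079, -0.0687, 0.0865]
ee_rot: [[-0.934, -0.358, 0.004], [-0.358, 0.934, -0.0], [-0.004, -0.002, -1.0]]
wrist_force: [5.2, 1.8, -2.4]
gripper_width: 0.43
gripper_force: 30.0
```

```bash
python3 trk.py
```

```text
t 22.7 x,y mm 28.1905594469373 2.81965043482082 z 0.08649498803284361 Fx,Fy,Fz -0.8128843825986607 5.4098848689893915 -2.390745529100686 M [ 0.4791 -1.4289  0.3413] head 111.00552757674592 J6 -79.54179170717607 ux in tool [ 0.1826 -0.9832  0.0009] w 37.41148591771783 29.99678215943277
jar shift mm [('scene', 6.36, array([0.69, 2.15]), 0.992), ('top', 4.63, array([-0.57,  1.48]), 0.624)]
```

Call:
{"op": "arm_command", "data": {
  "motion": [
    [45,0,0,0,0,0,0],
    [60,0,0,0,0,0,0],
    [75,0,0,0,0,0,0],
    [75,0,0,0,0,0,0],
    [75,0,0,0,0,0,0],
    [75,0,0,-10,0,0,0],
    [75,0,0,-20,0,0,0],
    [75,0,0,-30,0,0,0]
  ]
}}

```text
time_s: 23.9
tcp_pos: [0.5047, -0.069, 0.1459]
ee_rot: [[-0.935, -0.356, -0.004], [-0.356, 0.935, -0.0], [0.004, 0.001, -1.0]]
wrist_force: [1.0, -0.1, 0.4]
gripper_width: 0.857
gripper_force: 0.0
```

Call:
{"op": "arm_command", "data": {
  "motion": [
    [75,0,0,-40,0,0,0],
    [75,0,0,-40,0,0,0],
    [75,30,0,-20,0,0,0],
    [75,40,0,0,0,0,0],
    [75,40,0,0,0,0,0],
    [75,30,0,0,0,0,0],
    [75,0,0,0,0,0,0],
    [75,0,0,0,0,0,0]
  ]
}}

```text
time_s: 24.7
tcp_pos: [0.375, -0.1189, 0.247]
ee_rot: [[-0.935, -0.356, 0.003], [-0.356, 0.935, -0.0], [-0.002, -0.001, -1.0]]
wrist_force: [-0.3, -0.2, -0.6]
gripper_width: 0.862
gripper_force: 0.0
```

```bash
python3 trk.py
python3 - <<'E'
from h import *
s=capture("scene");t=capture("top")
def crop(i,r,c,h,w,k):return cv2.resize(i[r:r+h,c:c+w],None,fx=k,fy=k,interpolation=cv2.INTER_CUBIC)
save("fin",np.hstack([crop(s,205,240,90,100,4),crop(t,180,250,90,100,4)]))
E
```

```text
t 24.7 x,y mm 53.33728940668235 -136.9604207999946 z 0.24702827022045426 Fx,Fy,Fz 0.1080894408924679 -0.34812999148112506 -0.5512757362629614 M [ 0.0377 -0.065  -0.0215] head 110.8263951661931 J6 -75.57401347341296 ux in tool [ 0.1795 -0.9838  0.0005] w 74.98018908239919 0.0
jar shift mm [('scene', 6.46, array([0.72, 2.18]), 0.998), ('top', 5.84, array([-0.33,  1.93]), 0.812)]
```

View pics/fin.png

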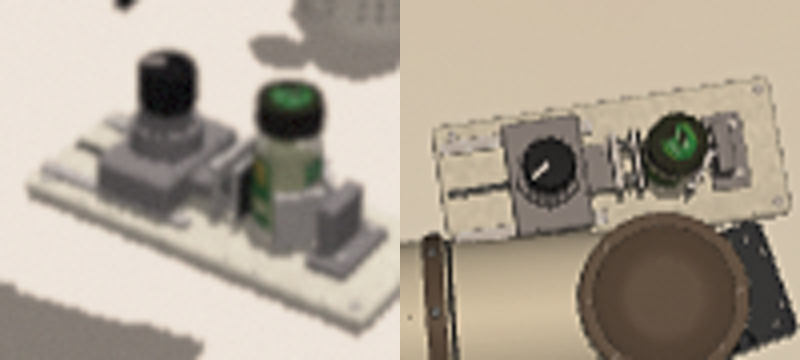

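The jar is upright and pressed into the vee by the pad. The pointer has turned about 145° clockwise, matching the commanded 2.5 rad, and the gripper is clear.

```bash
python3 -c "
from station import *
print(finish_job())"
```

```text
the job is handed in; nothing more can be done
None
```

The job is handed in: the spice jar stands upright in the clamp against the vee stop, held with an estimated 10 N (pad about 1.15 mm back, judged from knob angle, jar tracking and turning moment). The knob is released and the arm is clear at about 25 of 72 s; `finish_job` returned no verdict.

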